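# Hold the long sound probe in the guide collar over the glockenspiel bar

## Task

Lift the longest of the three upright probes out of the socket block in the open drawer, and lower it tip first through the guide collar on the stand without ever touching the collar or the glockenspiel bar below. Finish while still holding it: upright, still and centred in the bore, its tip about midway between the collar's underside and the bar. Leave the two shorter probes, the rosin tin, the violin mute and the hand lens where they are.

Things in the scene. Friction and masses are not known exactly. Their poses are not given: they have to be found in the camera images.
- probe_long: The longest of three look-alike probes: round steel stem 12 mm diameter, 130 mm long, under a round aluminium head 34 mm diameter, 30 mm tall; about 0.12 kg. Origin at the centre of the tip (lower end), z up the stem: the head spans z = 130 to 160 mm. Starts upright, 40 mm deep in a loose 14 mm socket, its head standing higher than the others. Grip the head, at any yaw
- long_tip (a point): Centre of the long probe's tip, the same point as the origin of probe_long
- probe_medium: Look-alike probe, same head and stem diameter, but the stem is 100 mm long (130 mm overall). Origin at the tip, z up. Leave it in its socket
- probe_short: Look-alike probe, same head and stem diameter, but the stem is 70 mm long (100 mm overall). Origin at the tip, z up. Leave it in its socket
- shelf: Fixed low steel shelf with its drawer open to the robot. Origin on the table under the middle of the wooden socket block fixed in the drawer; x points into the shelf, y along the row of sockets. Block 44 x 210 mm, top z = 57 mm; sockets at y = -70, 0, 70 mm, floors at z = 17 mm, probes in any order. Drawer x -102 to 160, y +-150, walls to z = 50 mm; shelf top at z = 82 mm, x 97 to 303, y +-166 mm
- stand: Fixed stand. Origin on the table straight under the bore, z up. Base 12 mm thick, x +-60, y -105 to 65 mm; post at y = -80 mm, up to z = 150 mm, with an arm to the collar: an upright tube 48 mm outside, 28 mm bore, from z = 110 (underside) to 150 mm (mouth), open below. Under it a fixed aluminium glockenspiel bar 110 x 30 mm along x, top at z = 30 mm, so midway for the tip is z = 70 mm
- bore_mouth (a point): Centre of the mouth of the collar's vertical bore, 150 mm above the table; z up. The midway tip position is 80 mm straight below it
- rosin_tin: Bystander: round open tin with an amber rosin cake, 58 mm diameter, 23 mm high, loose on the shelf top; origin at the centre of its underside
- violin_mute: Bystander: black rubber violin mute with three prongs, 22 x 36 x 19 mm, loose on the drawer floor behind the socket block; origin at the centre of its underside
- magnifier: Bystander: hand lens lying on the table, 72 mm brass ring centred at y = +45 mm, dark horn-like handle towards -y to y = -70 mm, 9 mm high; origin between them, on the underside
There are look-alikes about, which are no part of the job. What is shaped like the probe_long but purple is not meant.

How it is judged (in metres and radians):
On the way, in this order (a step that is already met when the one before it is completed fails the run):
1. the long probe is held by its head, out of its socket (z of long_tip in the frame of shelf above 0.062 m and contact force between the fingers and probe_long above 1 N), for 0.1 s.
2. held over the mouth of the collar, its tip still above it (horizontal distance between long_tip and bore_mouth below 0.014 m and z of long_tip in the frame of bore_mouth above 0 m and contact force between the fingers and probe_long above 1 N), for 0.05 s.
3. the tip has passed down into the bore (horizontal distance between long_tip and bore_mouth below 0.009 m and z of long_tip in the frame of bore_mouth between -0.12 and -0.01 m and contact force between the fingers and probe_long above 1 N), for 0.1 s.
At the end, for the whole second after the job is handed in: Fingers hold the long probe (over 1 N), touching neither collar nor bar; tip 60 to 100 mm below the mouth, within 5 mm of the bore axis; within 0.07 rad of upright; under 20 mm/s; shorter probes within 10 mm and tin, mute and lens within 20 mm of their starts (contact force between the fingers and probe_long above 1 N and contact force between probe_long and stand below 0.2 N and z of long_tip in the frame of bore_mouth between -0.1 and -0.06 m and horizontal distance between long_tip and bore_mouth below 0.005 m and angle between probe_long's own z axis and vertical below 0.07 rad and linear speed of probe_long below 0.02 m/s and distance of each of probe_medium, probe_short from where it was at the start of the episode below 0.01 m and distance of each of rosin_tin, violin_mute, magnifier from where it was at the start of the episode below 0.02 m); the arm keeps its last pose, push and grip.
It fails at once if the probe touches the collar, bar or another part of the stand (contact force between probe_long and stand above 0.3 N).
It fails at once if a shorter probe is taken or displaced (distance of any of probe_medium, probe_short from where it was at the start of the episode above 0.015 m).
It fails at once if a bystander is disturbed (distance of any of rosin_tin, violin_mute, magnifier from where it was at the start of the episode above 0.02 m).
It also fails if it takes over 46 s, if anything falls off the work surface, if the arm or the gripper's body presses on something with over 40 N, if the wrist force passes 120 N, or if a joint passes its speed limit or range.

## Robot

A 6-joint arm with a two-finger parallel gripper is mounted at the origin on the work surface. World frame = base frame: x ahead of the robot, y to its left, z up, the work surface at z = 0. Lengths are in mm, angles in rad, forces in N, time in s.
With the tool pointing down it reaches from about 275 to 1000 mm from the base axis. Payload 8.4 kg.
Tool frame: the origin (TCP) lies at the very end of the fingers, on their centre line; the grasp point (between the pads) lies 19 mm behind it; z points along the fingers, y is the direction in which the jaws open and shut (so a half turn about z gives the same grasp; the last joint's range is limited). The gripper opens to 85 mm and grips with 20 to 120 N. Pads are 22 mm wide; open, the fingers measure 114 mm over their backs; the gripper's body (76 mm by 85 mm) begins 54 mm behind the grasp point. The pads swing forward as they close: fully open they stand 13 mm farther back than shut.
Start: joints at [-1.326, 0.353, 1.633, -0, 1.155, -0.002], TCP at [152.687, -606.065, 231.281] pointing down, gripper open.
Joint ranges: [-2.63, 2.63], [-0.92, 2.1], [0.06, 2.66], [-1.3, 4.44], [0, 2.69], [-3.02, 3.02]. Speed limits (rad/s): [2.22, 2.22, 2.79, 3.14, 3.14, 3.14].

## Interface

Orientations are given as [roll, pitch, yaw] about the fixed x, y, z axes, in that order (R = Rz(yaw) Ry(pitch) Rx(roll)).
In Python, from rig import r gives the robot as it stands.
- The arm moves only by the tool move_arm, never from a script. Its argument "increments" is a list of rows, each an object of numbers: "tx", "ty", "tz": the shift along the tool's x, y, z in cm; "rx", "ry", "rz": the turn, a rotation vector about the tool's x, y, z in degrees; "gripper": the gripper's target within -1 to 1 (fully open at 1, half-way at 0, shut at -1). A call has 1 to 12 rows; each row shifts and turns the commanded pose from where the row before left it, along the tool's axes as they then stand; what a row does not reach is not made up. A row lasts 1/10 s, in which the tool goes at most 50 mm and 8.59 degrees, less where a joint would pass 70% of its speed; a pose out of reach is approached as far as the arm can. A call is refused whole if a number of a shift passes 5 or a number of a turn 8.59, either way. A call with a gripper value outside its range is refused whole. The fingers move at their own pace and stop on an object; "squeeze" is the grip in N (left out, the last holds). Time passes only in rows, so rows that do not move let the fingers close. It gives the time, the measured TCP pose, the force and the opening at its end, in the units of the state.
- r.sense(): the state, without advancing time (a new reading comes with each control period).
- r.grab_frame(name): name is "scene" or "top" or "wrist"; returns (picture, depth): 480x640x3 uint8, red, green, blue; 480x640 float32, mm along the optical axis (not along the pixel's ray), 0 where there is no reading.
- r.camera_model(name): a dict with "fx", "fy", "cx", "cy" (pixels), "k1" (the pictures are not rectified: a ray, as slopes to the right and down, at radius r is drawn at 1 + k1 r^2 times it, then the intrinsics apply), "R" (3x3) and "t" (3): a world point X has camera coordinates R X + t; the wrist camera has in their place "hand_eye" (4x4, takes a point from camera to tool coordinates, whose origin is the TCP and whose axes are the flange's). Camera axes: x right, y down, z forward; pixel columns grow to the right and rows downward; lengths in mm; the calibration is good to about 2 mm. A picture is of the moment at which its call begins: read the wrist's pose just before it. camera_model takes no time and is no camera call.
- r.sign_off(): hands the job in, once; it reports no verdict.
Trained networks look in the newest picture that a camera, given by its name, has taken for a name from the list of things; names that differ only in an ending like _2 or _b are one class to them, and where a whole thing is asked for, a point or a joint stands for the part that bears it (a point fixed in the world has none). Each returns a list of dicts, best first, with "confidence" (0 to 1); they miss things now and then, are a little off and sometimes report something else, mostly with a low value. They report only what shows in the picture. A call takes as long as a camera call. They do not tell look-alikes from the thing itself.
- r.cut_out(query, camera): "mask" (480x640 bool, what is visible of it) and "bbox" ([left, top, right, bottom] in pixels, round what is visible of it).
- r.place_of(query, camera): "location" ([row, column] in pixels: a listed point, or the origin of a listed thing).
The state is a dict: "clock": time; "qpos": joint angles; "qvel": joint speeds; "joint_efforts": joint torques, N m; "eef_pos": TCP position; "tcp_rot": TCP orientation; "contact_force": force on the tool from outside, world axes, zero at the start; "wrist_torque": the same for the moment, N m; "opening": opening from 0.0 (shut) to 1.0 (fully open).
Only numpy, scipy, OpenCV 4.12 (cv2) and the standard library are available. Lean on these libraries where they do the work, as an engineer would, in place of code of your own. Each camera call takes 0.05 s, during which the arm holds its last target. There are 200 camera calls.

## Working session

There is one attempt and no reset: what is moved stays moved. The work goes in short steps, Python scripts to look and compute and a tool call to move; the robot and the scene stay as the last step left them, time stands still between calls to the robot, and variables do not carry over. Pictures are saved under pics/ and viewed, about 8 in all and at most 12, crops included, and the job is handed in when it is done.

Besides the shell and the picture viewer there is one more tool, called after "Emit:" in YAML: its name, and indented under it one key for each argument. move_arm: Moves the arm, as the interface text tells. Its arguments: {"type":"object","properties":{"increments":{"type":"array","items":{"type":"object","properties":{"tx":{"type":"number"},"ty":{"type":"number"},"tz":{"type":"number"},"rx":{"type":"number"},"ry":{"type":"number"},"rz":{"type":"number"},"gripper":{"type":"number"}}}},"squeeze":{"type":"number"}},"required":["increments"]}

```bash
mkdir -p pics && ls && cat > h.py <<'E'
import numpy as np,cv2
from rig import r
from scipy.spatial.transform import Rotation as Ro
def save(n,name):
    p,d=r.grab_frame(n); cv2.imwrite(f'pics/{name}.png',p[:,:,::-1]); np.savez(f'{name}.npz',p=p,d=d); return p,d
def tool():
    s=r.sense(); T=np.eye(4); T[:3,:3]=Ro.from_euler('xyz',s['tcp_rot']).as_matrix(); T[:3,3]=s['eef_pos']; return T
def unp(n,uv,d,T=None):
    m=r.camera_model(n); uv=np.atleast_2d(np.float64(uv)); d=np.atleast_1d(d)
    K=np.array([[m['fx'],0,m['cx']],[0,m['fy'],m['cy']],[0,0,1.]])
    x=cv2.undistortPoints(uv[:,None],K,np.array([m['k1'],0,0,0,0.]))[:,0]
    c=np.c_[x*d[:,None],d]
    if n=='wrist':
        H=T@np.array(m['hand_eye']); return c@H[:3,:3].T+H[:3,3]
    R=np.array(m['R']);t=np.array(m['t']); return (c-t)@R
def cloud(n,d,T=None):
    v,u=np.nonzero(d>0); return np.c_[u,v],unp(n,np.c_[u,v],d[v,u],T)
E
python3 - <<'E'
from h import *
print(r.sense())
a,da=save('top','top0'); b,db=save('scene','scene0')
cv2.imwrite('pics/both.png',cv2.resize(np.hstack([a,b])[:,:,::-1],(800,300),interpolation=cv2.INTER_AREA))
for c,d in(('top',da),('scene',db)):
    for q in ['probe_long','probe_medium','probe_short','stand','shelf','magnifier']:
        for o in r.cut_out(q,c)[:4]:
            m=o['mask']&(d>0); v,u=np.nonzero(m)
            if len(v)==0: continue
            P=unp(c,np.c_[u,v],d[v,u]); top=P[P[:,2]>P[:,2].max()-8]
            print(c,q,round(o['confidence'],2),o['bbox'],'med',np.median(P,0).round(),'topmed',np.median(top,0).round())
E
```

```text
pics
{'clock': 0.0, 'qpos': array([-1.32639073e+00,  3.53650624e-01,  1.63414822e+00,  2.70358025e-05,
        1.15515035e+00, -2.41592963e-03]), 'qvel': array([-0.00105607,  0.00149454,  0.00122438,  0.002254  ,  0.00025264,
        0.00162681]), 'joint_efforts': array([-2.75895827e-04, -6.05259776e+01, -3.42065549e+01,  2.05652566e-05,
        9.35460470e-03, -2.55649871e-05]), 'eef_pos': array([ 152.58729537, -605.60522867,  230.55408482]), 'tcp_rot': array([-3.14023617e+00, -2.79962742e-05,  2.46810572e-01]), 'contact_force': array([ 0.67886136, -0.09694743, -0.02817685]), 'wrist_torque': array([-0.01031984, -0.02854945,  0.00257496]), 'opening': 1.001901501004461}
top probe_long 0.93 [173.6, 224.7, 204.9, 245.9] med [545. 187. 175.] topmed [547. 189. 175.]
top probe_long 0.7 [108.6, 318.5, 156.3, 337.8] med [400. 284. 157.] topmed [400. 288. 158.]
top probe_medium 0.63 [225.8, 226.3, 245.9, 250.4] med [545. 118. 145.] topmed [547. 119. 146.]
top probe_short 0.96 [139.5, 227.4, 166.8, 249.7] med [547. 257. 115.] topmed [548. 259. 115.]
top probe_short 0.18 [371.9, 248.1, 481.8, 3
[... 603 characters left out ...]
] topmed [550. 120. 147.]
scene probe_short 0.69 [443.0, 188.2, 461.2, 221.0] med [554. 257. 115.] topmed [550. 259. 117.]
scene probe_short 0.31 [457.0, 248.2, 496.7, 282.8] med [684. 233. 104.] topmed [680. 238. 106.]
scene stand 0.86 [129.5, 217.5, 247.2, 324.6] med [ 497. -222.   13.] topmed [ 489. -205.  149.]
scene stand 0.75 [443.7, 192.2, 463.0, 220.1] med [554. 257. 112.] topmed [549. 260. 117.]
scene shelf 0.76 [322.6, 180.7, 588.9, 420.9] med [730. 162.  82.] topmed [808. 109. 191.]
scene magnifier 0.96 [169.0, 361.6, 261.3, 406.1] med [ 703. -199.    8.] topmed [ 702. -199.    8.]
scene magnifier 0.52 [133.8, 219.2, 244.7, 328.4] med [ 497. -222.   13.] topmed [ 490. -205.  149.]
```

View pics/top0.png

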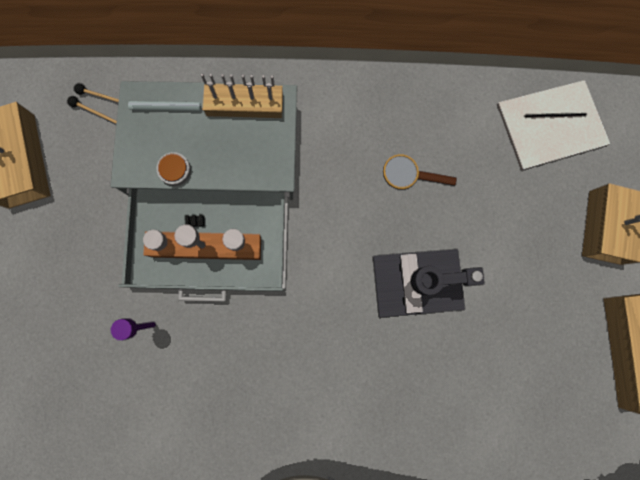

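View pics/scene0.png

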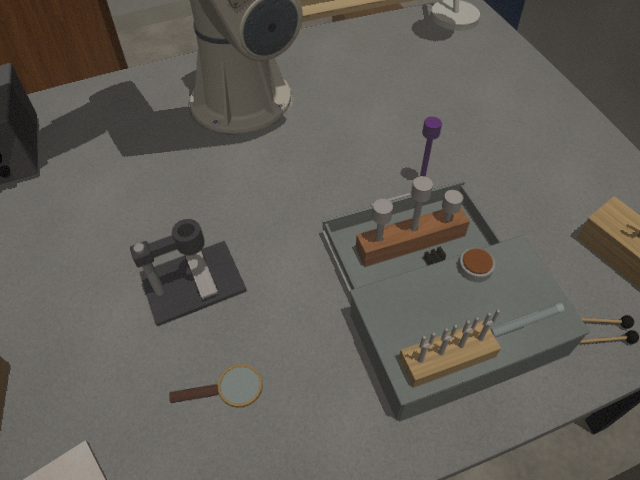

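The scene picture shows the three grey heads in the socket block. The middle one is highest, at scene (422,190) and top (186,236), with z about 177, so that is the long probe. The purple decoy stands apart at top (123,329). The collar is at top (431,281), with its post towards -y. Next I'll fit the head and the collar.

```bash
cat >> h.py <<'E'
def circ(P,rad=None):
    from scipy.optimize import least_squares
    f=lambda q:np.hypot(P[:,0]-q[0],P[:,1]-q[1])-(rad or q[2])
    s=least_squares(f,[*P[:,:2].mean(0),rad or 20],loss='soft_l1',f_scale=1); return s.x
E
python3 - <<'E'
from h import *
for c in('top','scene'):
    d=np.load(c+'0.npz')['d']; uv,P=cloud(c,d)
    for n,ctr,z in(('long',(547,189),177),('med',(547,119),147),('short',(548,259),117)):
        S=P[(np.hypot(P[:,0]-ctr[0],P[:,1]-ctr[1])<24)&(abs(P[:,2]-z)<5)]
        e,_=cv2.minEnclosingCircle(S[:,:2].astype(np.float32)); print(c,n,len(S),S.mean(0).round(1),np.round(e,1),S[:,:2].min(0).round(),S[:,:2].max(0).round())
    S=P[(np.hypot(P[:,0]-486,P[:,1]+206)<90)&(abs(P[:,2]-149)<5)]
    print(c,'collar',len(S),np.median(S[:,2]),S[:,:2].min(0).round(),S[:,:2].max(0).round())
    S=S[abs(S[:,1]+206)<40]
    e=cv2.fitEllipse  # ring fit
    from scipy.optimize import least_squares
    f=lambda q:(lambda rr:np.maximum(0,14-rr)+np.maximum(0,rr-24))(np.hypot(S[:,0]-q[0],S[:,1]-q[1]))
    best=min(((np.sum(np.minimum(f((x,y)),4)**2),x,y) for x in np.arange(470,505,.5) for y in np.arange(-230,-180,.5)))
    print(' ring',best)
    S=P[(np.hypot(P[:,0]-486,P[:,1]+206)<140)&(abs(P[:,2]-30)<4)]
    print(' bar',S.mean(0).round(1),S[:,:2].min(0).round(),S[:,:2].max(0).round())
    S=P[(np.hypot(P[:,0]-486,P[:,1]+226)<160)&(abs(P[:,2]-12)<3)]; print(' base rect',cv2.minAreaRect(S[:,:2].astype(np.float32)))
    print(c,r.place_of('bore_mouth',c)[:2],r.place_of('shelf',c)[:1])
    for o in r.place_of('bore_mouth',c)[:1]:
        print(unp(c,np.array([o['location'][::-1]]),1.0))
E
```

```text
top long 372 [547.  189.9 175.4] [547.3 190.2] [531. 174.] [564. 207.]
top med 318 [546.4 119.6 145.5] [546.9 119.4] [530. 104.] [564. 135.]
top short 323 [547.9 259.2 115.3] [548.2 259.5] [532. 242.] [565. 276.]
top collar 552 148.70996529306794 [ 459. -292.] [ 505. -177.]
 ring (np.float64(0.8020205183795043), np.float64(482.0), np.float64(-201.0))
 bar [ 481.  -198.9   29.1] [ 427. -221.] [ 537. -181.]
 base rect ((483.893798828125, -220.5122528076172), (120.72351837158203, 170.12188720703125), 5.144371032714844)
top [{'location': [282.4, 427.8], 'confidence': 0.88}] [{'location': [247.5, 208.0], 'confidence': 0.9}]
[[448.91268112  12.90077297 866.70338616]]
scene long 277 [549.2 189.8 177. ] [547.8 191. ] [531. 173.] [565. 208.]
scene med 273 [549.3 120.7 146.7] [548.2 122.4] [532. 105.] [565. 138.]
scene short 239 [550.  259.8 117. ] [548.2 260.9] [532. 244.] [565. 278.]
scene collar 546 149.3287596427902 [ 458. -292.] [ 509. -175.]
 ring (np.float64(15.900542045606551), np.float64(484.0), np.float64(-199.0))
 bar [ 493.1 -201.    30.1] [ 441. -287.] [ 540. -180.]
 base rect ((485.8313293457031, -219.65994262695312), (123.11597442626953, 170.1376190185547), 4.75560188293457)
scene [{'location': [226.7, 184.1], 'confidence': 0.93}, {'location': [245.9, 412.0], 'confidence': 0.74}] [{'location': [248.5, 410.6], 'confidence': 0.91}]
[[1060.60312999 -168.17470455  831.37288432]]
```

```bash
cat >> h.py <<'E'
def plan(p,yaw,n):
    T=tool(); s=r.sense(); G=Ro.from_euler('xyz',[np.pi,0,yaw]); R0=Ro.from_matrix(T[:3,:3])
    rv=(R0.inv()*G).as_rotvec()/n; R=R0; d=(np.array(p)-T[:3,3])/n
    print('dist',np.linalg.norm(d),'mm/row')
    for i in range(n):
        t=R.inv().apply(d)/10; w=np.degrees(rv)
        print('{"tx":%.2f,"ty":%.2f,"tz":%.2f,"rx":%.2f,"ry":%.2f,"rz":%.2f}'%(*t,*w),end=','); R=R*Ro.from_rotvec(rv)
    print()
E
python3 - <<'E'
from h import *
m=r.camera_model('wrist'); print(np.round(m['hand_eye'],3),m['fx'],m['cx'],m['cy'],m['k1'])
plan((430,-200,360),1.57,12)
E
```

```text
[[ 1.00000e-03 -9.53000e-01 -3.04000e-01  7.79400e+01]
 [ 1.00000e+00  1.00000e-03  1.00000e-03 -3.13000e-01]
 [-0.00000e+00 -3.04000e-01  9.53000e-01 -1.41473e+02]
 [ 0.00000e+00  0.00000e+00  0.00000e+00  1.00000e+00]] 380.7186003271773 315.4217280521496 236.7593619661827 -0.061647612915187965
dist 42.35724414566781 mm/row
{"tx":3.07,"ty":-2.72,"tz":-1.07,"rx":0.00,"ry":0.00,"rz":-6.32},{"tx":3.35,"ty":-2.36,"tz":-1.07,"rx":0.00,"ry":0.00,"rz":-6.32},{"tx":3.59,"ty":-1.98,"tz":-1.07,"rx":0.00,"ry":0.00,"rz":-6.32},{"tx":3.78,"ty":-1.57,"tz":-1.07,"rx":0.00,"ry":0.00,"rz":-6.32},{"tx":3.93,"ty":-1.15,"tz":-1.07,"rx":0.00,"ry":0.00,"rz":-6.32},{"tx":4.04,"ty":-0.71,"tz":-1.07,"rx":0.00,"ry":0.00,"rz":-6.32},{"tx":4.09,"ty":-0.26,"tz":-1.07,"rx":0.00,"ry":0.00,"rz":-6.32},{"tx":4.09,"ty":0.19,"tz":-1.07,"rx":0.00,"ry":0.00,"rz":-6.32},{"tx":4.05,"ty":0.64,"tz":-1.07,"rx":0.00,"ry":0.00,"rz":-6.32},{"tx":3.95,"ty":1.08,"tz":-1.07,"rx":0.00,"ry":0.00,"rz":-6.32},{"tx":3.81,"ty":1.51,"tz":-1.07,"rx":0.00,"ry":0.00,"rz":-6.32},{"tx":3.62,"ty":1.92,"tz":-1.07,"rx":0.00,"ry":0.00,"rz":-6.32},
```

Emit:
move_arm:
  increments:
    - {"tx": 3.07,"ty": -2.72,"tz": -1.07,"rz": -6.32}
    - {"tx": 3.35,"ty": -2.36,"tz": -1.07,"rz": -6.32}
    - {"tx": 3.59,"ty": -1.98,"tz": -1.07,"rz": -6.32}
    - {"tx": 3.78,"ty": -1.57,"tz": -1.07,"rz": -6.32}
    - {"tx": 3.93,"ty": -1.15,"tz": -1.07,"rz": -6.32}
    - {"tx": 4.04,"ty": -0.71,"tz": -1.07,"rz": -6.32}
    - {"tx": 4.09,"ty": -0.26,"tz": -1.07,"rz": -6.32}
    - {"tx": 4.09,"ty": 0.19,"tz": -1.07,"rz": -6.32}
    - {"tx": 4.05,"ty": 0.64,"tz": -1.07,"rz": -6.32}
    - {"tx": 3.95,"ty": 1.08,"tz": -1.07,"rz": -6.32}
    - {"tx": 3.81,"ty": 1.51,"tz": -1.07,"rz": -6.32}
    - {"tx": 3.62,"ty": 1.92,"tz": -1.07,"rz": -6.32}

```text
invalid input
```

Emit:
move_arm:
  increments:
    - {"ty": 2.5}
    - {"ty": 2.5}
    - {}
    - {}

```text
invalid input
```

```bash
cat > look.py <<'E'
from h import *
import sys
T=tool(); print(r.sense()['clock'],T[:3,3].round(1),r.sense()['tcp_rot'].round(4))
p,d=save('wrist',sys.argv[1]); np.save(sys.argv[1]+'T.npy',T)
uv,P=cloud('wrist',d,T)
if sys.argv[2]=='bore':
    S=P[(np.hypot(P[:,0]-482.5,P[:,1]+200.5)<35)&(abs(P[:,2]-149)<6)]
    print(len(S),np.median(S[:,2]),S[:,:2].min(0),S[:,:2].max(0))
    S=S[S[:,1]>-222]
    rr=lambda x,y:np.hypot(S[:,0]-x,S[:,1]-y)
    A=[(np.sum(np.minimum(np.maximum(0,14-rr(x,y))+np.maximum(0,rr(x,y)-24),4)**2),x,y) for x in np.arange(472,494,.5) for y in np.arange(-212,-190,.5)]
    A.sort(); print(A[:3]); w=[a for a in A if a[0]<A[0][0]+5]; print(np.mean(w,0))
    S=P[(np.hypot(P[:,0]-486,P[:,1]+226)<160)&(abs(P[:,2]-12)<3)]; print(' base rect',cv2.minAreaRect(S[:,:2].astype(np.float32)))
else:
    for n,c,z in(('long',(547.4,190.4),177),('med',(547.5,120.5),147),('short',(548.2,260),117)):
        S=P[(np.hypot(P[:,0]-c[0],P[:,1]-c[1])<26)&(abs(P[:,2]-z)<5)]
        if len(S): print(n,len(S),np.round(cv2.minEnclosingCircle(S[:,:2].astype(np.float32)),1) if 0 else cv2.minEnclosingCircle(S[:,:2].astype(np.float32)),np.percentile(S,[1,99],axis=0).mean(0).round(1),np.median(S[:,2]))
E
python3 look.py w1 bore
```

```text
1.0 [ 152.7 -606.1  231.3] [ 3.1416 -0.      0.2468]
  return _methods._mean(a, axis=axis, dtype=dtype,
  ret = ret.dtype.type(ret / rcount)
Traceback (most recent call last):
  File "look.py", line 8, in <module>
    print(len(S),np.median(S[:,2]),S[:,:2].min(0),S[:,:2].max(0))
                                   ~~~~~~~~~~~^^^
ValueError: zero-size array to reduction operation minimum which has no identity
```

View pics/w1.png

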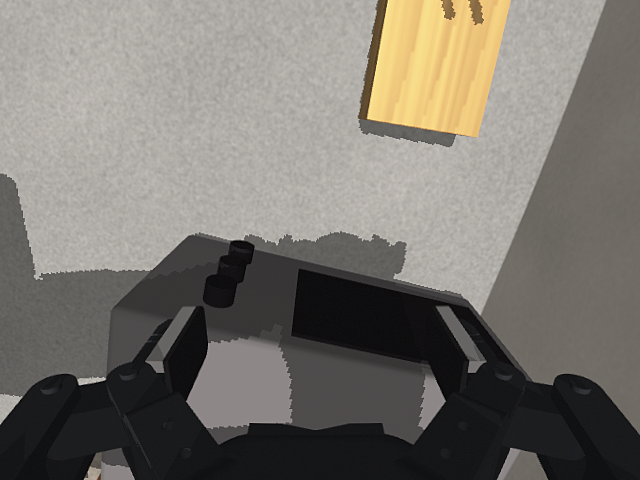

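The move was refused, so the arm hasn't moved. This picture only shows the start area, with a dark control box under the gripper. I'll resend with every field filled in.

Emit:
move_arm:
  increments:
    - {"tx": 3.07,"ty": -2.72,"tz": -1.07,"rx": 0,"ry": 0,"rz": -6.32,"gripper": 1}
    - {"tx": 3.35,"ty": -2.36,"tz": -1.07,"rx": 0,"ry": 0,"rz": -6.32,"gripper": 1}
    - {"tx": 3.59,"ty": -1.98,"tz": -1.07,"rx": 0,"ry": 0,"rz": -6.32,"gripper": 1}
    - {"tx": 3.78,"ty": -1.57,"tz": -1.07,"rx": 0,"ry": 0,"rz": -6.32,"gripper": 1}
    - {"tx": 3.93,"ty": -1.15,"tz": -1.07,"rx": 0,"ry": 0,"rz": -6.32,"gripper": 1}
    - {"tx": 4.04,"ty": -0.71,"tz": -1.07,"rx": 0,"ry": 0,"rz": -6.32,"gripper": 1}
    - {"tx": 4.09,"ty": -0.26,"tz": -1.07,"rx": 0,"ry": 0,"rz": -6.32,"gripper": 1}
    - {"tx": 4.09,"ty": 0.19,"tz": -1.07,"rx": 0,"ry": 0,"rz": -6.32,"gripper": 1}
    - {"tx": 4.05,"ty": 0.64,"tz": -1.07,"rx": 0,"ry": 0,"rz": -6.32,"gripper": 1}
    - {"tx": 3.95,"ty": 1.08,"tz": -1.07,"rx": 0,"ry": 0,"rz": -6.32,"gripper": 1}
    - {"tx": 3.81,"ty": 1.51,"tz": -1.07,"rx": 0,"ry": 0,"rz": -6.32,"gripper": 1}
    - {"tx": 3.62,"ty": 1.92,"tz": -1.07,"rx": 0,"ry": 0,"rz": -6.32,"gripper": 1}

```text
clock: 2.25
eef_pos: [430.5, -198.3, 360.4]
tcp_rot: [3.141, 0.0, 1.575]
contact_force: [-0.1, -0.1, -0.5]
opening: 0.999
```

Emit:
move_arm:
  increments:
    - {"tx": 0,"ty": 2.5,"tz": 0,"rx": 0,"ry": 0,"rz": 0,"gripper": 1}
    - {"tx": 0,"ty": 2.5,"tz": 0,"rx": 0,"ry": 0,"rz": 0,"gripper": 1}
    - {"tx": 0,"ty": 0,"tz": 0,"rx": 0,"ry": 0,"rz": 0,"gripper": 1}
    - {"tx": 0,"ty": 0,"tz": 0,"rx": 0,"ry": 0,"rz": 0,"gripper": 1}

```text
clock: 2.65
eef_pos: [479.6, -199.7, 359.3]
tcp_rot: [-3.141, -0.0, 1.571]
contact_force: [-0.0, -0.6, -0.6]
opening: 1.002
```

```bash
python3 look.py w2 bore; python3 - <<'E'
from h import *
plan((547.5,190.4,320),1.5708,10)
E
```

```text
2.65 [ 479.6 -199.7  359.3] [-3.1406e+00 -3.0000e-04  1.5710e+00]
1327 148.56396728160206 [ 459.17656478 -221.52240543] [ 505.862934   -174.59101043]
[(np.float64(1.7295261387586114), np.float64(482.5), np.float64(-198.5)), (np.float64(3.275367261836031), np.float64(483.0), np.float64(-198.5)), (np.float64(3.3961075028229906), np.float64(482.5), np.float64(-198.0))]
[   3.36491541  482.75       -198.25      ]
 base rect ((484.72320556640625, -218.51364135742188), (120.37730407714844, 169.3731231689453), 5.363918781280518)
dist 39.81114671503473 mm/row
{"tx":3.90,"ty":0.68,"tz":0.39,"rx":-0.01,"ry":-0.00,"rz":-0.00},{"tx":3.90,"ty":0.68,"tz":0.39,"rx":-0.01,"ry":-0.00,"rz":-0.00},{"tx":3.90,"ty":0.68,"tz":0.39,"rx":-0.01,"ry":-0.00,"rz":-0.00},{"tx":3.90,"ty":0.68,"tz":0.39,"rx":-0.01,"ry":-0.00,"rz":-0.00},{"tx":3.90,"ty":0.68,"tz":0.39,"rx":-0.01,"ry":-0.00,"rz":-0.00},{"tx":3.90,"ty":0.68,"tz":0.39,"rx":-0.01,"ry":-0.00,"rz":-0.00},{"tx":3.90,"ty":0.68,"tz":0.39,"rx":-0.01,"ry":-0.00,"rz":-0.00},{"tx":3.90,"ty":0.68,"tz":0.39,"rx":-0.01,"ry":-0.00,"rz":-0.00},{"tx":3.90,"ty":0.68,"tz":0.39,"rx":-0.01,"ry":-0.00,"rz":-0.00},{"tx":3.90,"ty":0.68,"tz":0.39,"rx":-0.01,"ry":-0.00,"rz":-0.00},
```

View pics/w2.png

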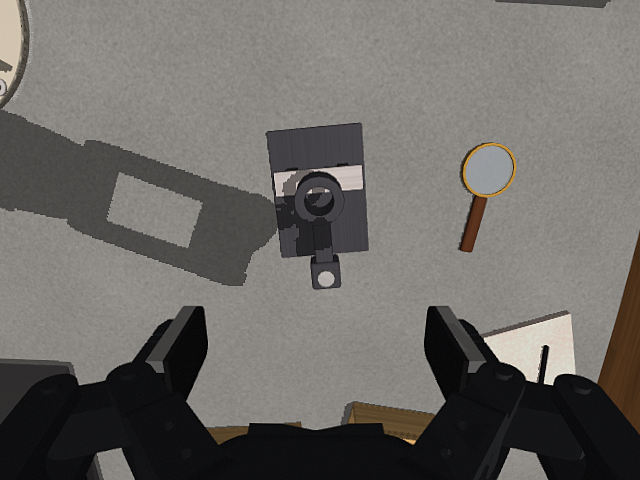

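The wrist view shows the collar bore at pixel (319,199), with the post at (325,275). That puts the bore at about (482.8, -198.4); the fixed cameras gave (482.2, -200.6). Next is the probe.

Emit:
move_arm:
  increments:
    - {"tx": 3.9,"ty": 0.68,"tz": 0.39,"rx": 0,"ry": 0,"rz": 0,"gripper": 1}
    - {"tx": 3.9,"ty": 0.68,"tz": 0.39,"rx": 0,"ry": 0,"rz": 0,"gripper": 1}
    - {"tx": 3.9,"ty": 0.68,"tz": 0.39,"rx": 0,"ry": 0,"rz": 0,"gripper": 1}
    - {"tx": 3.9,"ty": 0.68,"tz": 0.39,"rx": 0,"ry": 0,"rz": 0,"gripper": 1}
    - {"tx": 3.9,"ty": 0.68,"tz": 0.39,"rx": 0,"ry": 0,"rz": 0,"gripper": 1}
    - {"tx": 3.9,"ty": 0.68,"tz": 0.39,"rx": 0,"ry": 0,"rz": 0,"gripper": 1}
    - {"tx": 3.9,"ty": 0.68,"tz": 0.39,"rx": 0,"ry": 0,"rz": 0,"gripper": 1}
    - {"tx": 3.9,"ty": 0.68,"tz": 0.39,"rx": 0,"ry": 0,"rz": 0,"gripper": 1}
    - {"tx": 3.9,"ty": 0.68,"tz": 0.39,"rx": 0,"ry": 0,"rz": 0,"gripper": 1}
    - {"tx": 3.9,"ty": 0.68,"tz": 0.39,"rx": 0,"ry": 0,"rz": 0,"gripper": 1}
    - {"tx": 0,"ty": 0,"tz": 0,"rx": 0,"ry": 0,"rz": 0,"gripper": 1}
    - {"tx": 0,"ty": 0,"tz": 0,"rx": 0,"ry": 0,"rz": 0,"gripper": 1}

```text
clock: 3.9
eef_pos: [547.3, 190.0, 320.5]
tcp_rot: [-3.141, 0.001, 1.571]
contact_force: [-0.7, -1.2, -0.1]
opening: 1.001
```

```bash
python3 look.py w3 probe
```

```text
3.9 [547.3 190.  320.5] [-3.1409e+00  6.0000e-04  1.5715e+00]
long 1416 ((547.672607421875, 192.69140625), 16.805532455444336) [547.7 192.8 175.6] 175.77903378672244
med 1006 ((546.606201171875, 122.4461898803711), 17.178903579711914) [547.  122.9 145. ] 145.75176283078216
short 1199 ((548.2437744140625, 262.0358581542969), 17.039461135864258) [548.2 262.2 115.9] 115.87029391916951
```

View pics/w3.png

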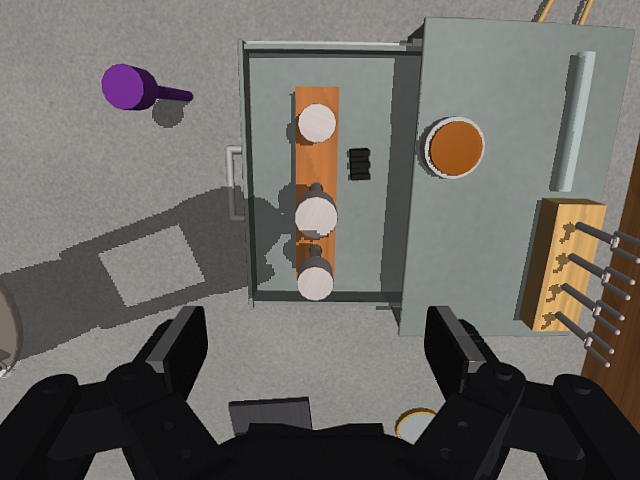

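The wrist view shows three grey heads along the block. The long one is in the middle at pixel (316,216), and the purple decoy is well away at (130,87). The wrist camera reads y about 2.2 mm high at both places. The offset from probe to bore agrees across cameras: (-65, -391) mm. Now I'll descend with the jaws opening along x, which keeps them clear of the neighbours.

Emit:
move_arm:
  increments:
    - {"tx": 0.14,"ty": 0.03,"tz": 3,"rx": 0,"ry": 0,"rz": 0,"gripper": 1}
    - {"tx": 0,"ty": 0,"tz": 3,"rx": 0,"ry": 0,"rz": 0,"gripper": 1}
    - {"tx": 0,"ty": 0,"tz": 3,"rx": 0,"ry": 0,"rz": 0,"gripper": 1}
    - {"tx": 0,"ty": 0,"tz": 2.5,"rx": 0,"ry": 0,"rz": 0,"gripper": 1}
    - {"tx": 0,"ty": 0,"tz": 2.5,"rx": 0,"ry": 0,"rz": 0,"gripper": 1}
    - {"tx": 0,"ty": 0,"tz": 2,"rx": 0,"ry": 0,"rz": 0,"gripper": 1}
    - {"tx": 0,"ty": 0,"tz": 1.9,"rx": 0,"ry": 0,"rz": 0,"gripper": 1}
    - {"tx": 0,"ty": 0,"tz": 0,"rx": 0,"ry": 0,"rz": 0,"gripper": 1}
    - {"tx": 0,"ty": 0,"tz": 0,"rx": 0,"ry": 0,"rz": 0,"gripper": 1}

```text
clock: 4.85
eef_pos: [548.3, 190.4, 142.3]
tcp_rot: [-3.142, 0.0, 1.569]
contact_force: [-0.7, 0.9, 0.7]
opening: 0.997
```

Emit:
move_arm:
  increments:
    - {"tx": 0,"ty": 0,"tz": 0,"rx": 0,"ry": 0,"rz": 0,"gripper": -1}
    - {"tx": 0,"ty": 0,"tz": 0,"rx": 0,"ry": 0,"rz": 0,"gripper": -1}
    - {"tx": 0,"ty": 0,"tz": 0,"rx": 0,"ry": 0,"rz": 0,"gripper": -1}
    - {"tx": 0,"ty": 0,"tz": 0,"rx": 0,"ry": 0,"rz": 0,"gripper": -1}
    - {"tx": 0,"ty": 0,"tz": 0,"rx": 0,"ry": 0,"rz": 0,"gripper": -1}
    - {"tx": 0,"ty": 0,"tz": 0,"rx": 0,"ry": 0,"rz": 0,"gripper": -1}
    - {"tx": 0,"ty": 0,"tz": 0,"rx": 0,"ry": 0,"rz": 0,"gripper": -1}
    - {"tx": 0,"ty": 0,"tz": 0,"rx": 0,"ry": 0,"rz": 0,"gripper": -1}
  squeeze: 60

```text
clock: 5.65
eef_pos: [548.5, 191.7, 142.5]
tcp_rot: [3.141, -0.0, 1.571]
contact_force: [-0.7, -0.7, 5.8]
opening: 0.386
```

Opening 0.386 is about 33 mm, which matches the head. Lifting straight up.

Emit:
move_arm:
  increments:
    - {"tx": 0,"ty": 0,"tz": -1,"rx": 0,"ry": 0,"rz": 0,"gripper": -1}
    - {"tx": 0,"ty": 0,"tz": -1,"rx": 0,"ry": 0,"rz": 0,"gripper": -1}
    - {"tx": 0,"ty": 0,"tz": -1,"rx": 0,"ry": 0,"rz": 0,"gripper": -1}
    - {"tx": 0,"ty": 0,"tz": -1.5,"rx": 0,"ry": 0,"rz": 0,"gripper": -1}
    - {"tx": 0,"ty": 0,"tz": -1.5,"rx": 0,"ry": 0,"rz": 0,"gripper": -1}
    - {"tx": 0,"ty": 0,"tz": -2,"rx": 0,"ry": 0,"rz": 0,"gripper": -1}
    - {"tx": 0,"ty": 0,"tz": -2,"rx": 0,"ry": 0,"rz": 0,"gripper": -1}
    - {"tx": 0,"ty": 0,"tz": -2,"rx": 0,"ry": 0,"rz": 0,"gripper": -1}
    - {"tx": 0,"ty": 0,"tz": -2.5,"rx": 0,"ry": 0,"rz": 0,"gripper": -1}
    - {"tx": 0,"ty": 0,"tz": -2.5,"rx": 0,"ry": 0,"rz": 0,"gripper": -1}
    - {"tx": 0,"ty": 0,"tz": -1.5,"rx": 0,"ry": 0,"rz": 0,"gripper": -1}
    - {"tx": 0,"ty": 0,"tz": 0,"rx": 0,"ry": 0,"rz": 0,"gripper": -1}

```text
clock: 6.85
eef_pos: [549.3, 191.8, 329.6]
tcp_rot: [3.137, -0.001, 1.57]
contact_force: [0.1, 0.7, -1.6]
opening: 0.382
```

```bash
python3 - <<'E'
from h import *
T=tool(); s=r.sense(); print(s['clock'],T[:3,3],s['tcp_rot'],s['opening'])
a,d=save('top','top1'); b,e=save('scene','scene1')
cv2.imwrite('pics/p1.png',np.hstack([a[180:330,130:330],b[60:210,330:530]])[:,:,::-1].repeat(2,0).repeat(2,1))
for c,dd in(('top',d),('scene',e)):
    uv,P=cloud(c,dd); S=P[(np.hypot(P[:,0]-547,P[:,1]-191)<24)&(P[:,2]>195)&(P[:,2]<400)]
    for z in range(200,380,15):
        q=S[abs(S[:,2]-z)<7.5]
        if len(q): print(c,z,len(q),q[:,:2].min(0).round(1),q[:,:2].max(0).round(1))
E
```

```text
6.85 [549.26164819 191.84526974 329.56705858] [ 3.13729403e+00 -1.48396303e-03  1.57045471e+00] 0.3824674228859172
top 200 7 [543.3 185.1] [551.5 191.9]
top 215 25 [543.2 184.8] [553.1 192. ]
top 230 28 [542.9 184.5] [553.8 193.3]
top 245 29 [542.9 185.1] [554.4 194.1]
top 260 28 [543.2 184.8] [553.6 190.4]
top 275 26 [543.3 184.3] [553.2 192.2]
top 290 29 [543.3 183.8] [552.2 192.2]
top 305 8 [543.9 183.8] [548.4 187.7]
top 335 88 [524.6 172.8] [567.9 184.2]
top 350 152 [524.5 172.6] [567.6 184.3]
top 365 339 [526.6 173.2] [567.8 191.8]
scene 200 13 [547.3 184.9] [554.1 194.6]
scene 215 50 [544.5 184.6] [554.6 196.7]
scene 230 54 [543.9 185.6] [555.2 195.5]
scene 245 53 [544.7 185.2] [555.7 195.8]
scene 260 56 [545.  184.8] [556.3 197.2]
scene 275 61 [545.2 184.7] [556. 196.]
scene 290 65 [544.4 185. ] [555.5 196.6]
scene 305 57 [545.2 185.4] [556.1 196. ]
scene 320 31 [545.8 184. ] [555.  191.3]
scene 335 86 [525.8 174. ] [570.4 191.2]
scene 350 140 [525.6 173.6] [569.1 183.9]
scene 365 287 [525.5 173.4] [567.6 207.8]
```

View pics/p1.png

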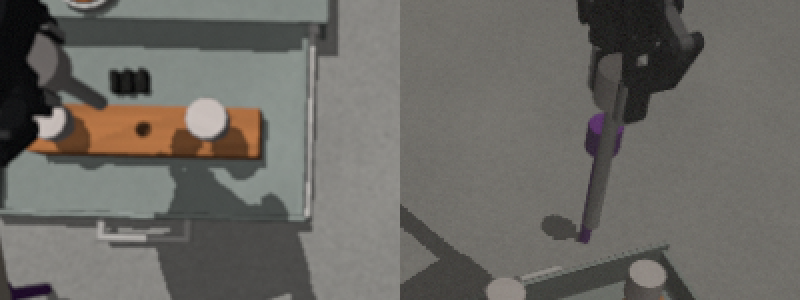

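The long probe's socket is now empty and the probe hangs straight from the gripper. The tip is at z of about 204 and the two short ones are untouched. Moving over the collar.

Emit:
move_arm:
  increments:
    - {"tx": -2,"ty": -0.3,"tz": 0,"rx": 0,"ry": 0,"rz": 0,"gripper": -1}
    - {"tx": -3,"ty": -0.5,"tz": 0,"rx": 0,"ry": 0,"rz": 0,"gripper": -1}
    - {"tx": -4,"ty": -0.7,"tz": 0,"rx": 0,"ry": 0,"rz": 0,"gripper": -1}
    - {"tx": -4,"ty": -0.7,"tz": 0,"rx": 0,"ry": 0,"rz": 0,"gripper": -1}
    - {"tx": -4,"ty": -0.7,"tz": 0,"rx": 0,"ry": 0,"rz": 0,"gripper": -1}
    - {"tx": -4,"ty": -0.7,"tz": 0,"rx": 0,"ry": 0,"rz": 0,"gripper": -1}
    - {"tx": -4,"ty": -0.7,"tz": 0,"rx": 0,"ry": 0,"rz": 0,"gripper": -1}
    - {"tx": -4,"ty": -0.7,"tz": 0,"rx": 0,"ry": 0,"rz": 0,"gripper": -1}
    - {"tx": -4,"ty": -0.7,"tz": 0,"rx": 0,"ry": 0,"rz": 0,"gripper": -1}
    - {"tx": -3,"ty": -0.5,"tz": 0,"rx": 0,"ry": 0,"rz": 0,"gripper": -1}
    - {"tx": -2,"ty": -0.3,"tz": 0,"rx": 0,"ry": 0,"rz": 0,"gripper": -1}
    - {"tx": -1.1,"ty": -0.1,"tz": 0,"rx": 0,"ry": 0,"rz": 0,"gripper": -1}

```text
clock: 8.15
eef_pos: [481.0, -200.8, 325.1]
tcp_rot: [-3.139, -0.001, 1.569]
contact_force: [0.3, -0.1, -1.4]
opening: 0.381
```

Emit:
move_arm:
  increments:
    - {"tx": 0,"ty": 0,"tz": 0,"rx": 0,"ry": 0,"rz": 0,"gripper": -1}
    - {"tx": 0,"ty": 0,"tz": 0,"rx": 0,"ry": 0,"rz": 0,"gripper": -1}
    - {"tx": 0,"ty": 0,"tz": 0,"rx": 0,"ry": 0,"rz": 0,"gripper": -1}
    - {"tx": 0,"ty": 0,"tz": 0,"rx": 0,"ry": 0,"rz": 0,"gripper": -1}

```text
clock: 8.55
eef_pos: [482.3, -198.6, 326.6]
tcp_rot: [3.142, -0.0, 1.572]
contact_force: [0.6, 0.3, -0.9]
opening: 0.382
```

```bash
cat > stem.py <<'E'
from h import *
import sys
s=r.sense(); print(s['clock'],s['eef_pos'].round(1),s['tcp_rot'].round(4),s['opening'])
out=[]
for c in('top','scene'):
    p,dd=save(c,c+sys.argv[1]); out.append(p)
    uv,P=cloud(c,dd); S=P[(np.hypot(P[:,0]-483,P[:,1]+200)<26)&(P[:,2]>165)&(P[:,2]<330)]
    print(c,'zmin',S[:,2].min().round(1))
    C=-np.array(r.camera_model(c)['R']).T@r.camera_model(c)['t']
    from scipy.optimize import least_squares
    Q=S[S[:,2]<315]
    f=lambda q:np.hypot(Q[:,0]-q[0]-q[2]*(Q[:,2]-200),Q[:,1]-q[1]-q[3]*(Q[:,2]-200))-6
    v=C[:2]-[483,-200]; v/=np.hypot(*v); m=Q.mean(0)[:2]-6*v
    o=least_squares(f,[*m,0,0],loss='soft_l1'); print(' axis at z200',o.x[:2].round(1),'slope',o.x[2:].round(4),'rms',np.sqrt(np.mean(o.fun**2)).round(2),len(Q))
cv2.imwrite('pics/s%s.png'%sys.argv[1],np.hstack([out[0][200:350,340:540],out[1][130:280,90:290]])[:,:,::-1].repeat(2,0).repeat(2,1))
E
python3 stem.py 2
```

```text
8.55 [ 482.3 -198.6  326.6] [ 3.1416e+00 -2.0000e-04  1.5717e+00] 0.38210468467744513
top zmin 202.0
 axis at z200 [ 481.1 -200.6] slope [0.0074 0.0118] rms 0.43 190
scene zmin 200.8
 axis at z200 [ 480.8 -199.2] slope [0.0165 0.0054] rms 0.89 420
```

View pics/s2.png

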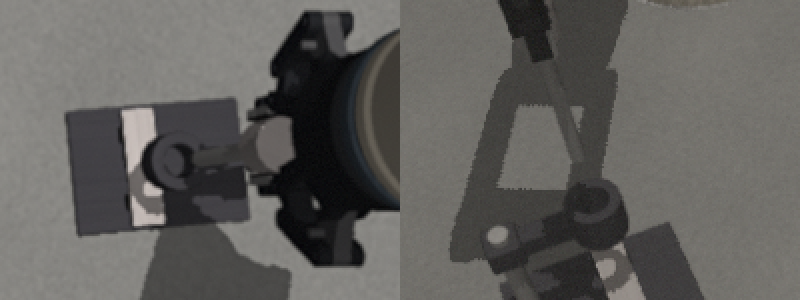

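The left crop shows the stem over the collar ring (ring about (172,160)), and the right crop shows the tip just above the mouth (about (597,195)). The fits put the tip 1 to 3 mm short in x. I'll correct that, go partway down with the tip still above the mouth, and check again.

Emit:
move_arm:
  increments:
    - {"tx": 0,"ty": 0.17,"tz": 1,"rx": 0,"ry": 0,"rz": 0,"gripper": -1}
    - {"tx": 0,"ty": 0,"tz": 1,"rx": 0,"ry": 0,"rz": 0,"gripper": -1}
    - {"tx": 0,"ty": 0,"tz": 1,"rx": 0,"ry": 0,"rz": 0,"gripper": -1}
    - {"tx": 0,"ty": 0,"tz": 0.5,"rx": 0,"ry": 0,"rz": 0,"gripper": -1}
    - {"tx": 0,"ty": 0,"tz": 0,"rx": 0,"ry": 0,"rz": 0,"gripper": -1}
    - {"tx": 0,"ty": 0,"tz": 0,"rx": 0,"ry": 0,"rz": 0,"gripper": -1}
    - {"tx": 0,"ty": 0,"tz": 0,"rx": 0,"ry": 0,"rz": 0,"gripper": -1}
    - {"tx": 0,"ty": 0,"tz": 0,"rx": 0,"ry": 0,"rz": 0,"gripper": -1}

```text
clock: 9.45
eef_pos: [484.0, -199.6, 292.1]
tcp_rot: [3.141, 0.0, 1.57]
contact_force: [-1.4, 0.2, -1.0]
opening: 0.383
```

```bash
python3 stem.py 3; python3 - <<'E'
from h import *
# ring centre via image ellipse of outer rim: collar rim points z>143, hull per camera (first frames, unoccluded)
for c in('top','scene'):
    uv,P=cloud(c,np.load(c+'0.npz')['d'])
    S=P[(np.hypot(P[:,0]-483,P[:,1]+200)<30)&(abs(P[:,2]-149)<4)&(P[:,1]>-212)]
    rr=lambda x,y:np.hypot(S[:,0]-x,S[:,1]-y)
    A=np.array([(np.sum(np.minimum(np.maximum(0,14-rr(x,y))+np.maximum(0,rr(x,y)-24),3)**2),x,y) for x in np.arange(474,494,.5) for y in np.arange(-210,-190,.5)])
    print(c,len(S),A[A[:,0]<A[:,0].min()+4].mean(0))
E
```

```text
9.45 [ 484.  -199.6  292.1] [3.1409e+00 3.0000e-04 1.5703e+00] 0.3825542150906473
top zmin 167.2
 axis at z200 [ 483.2 -201.5] slope [-0.0042  0.1116] rms 7.62 366
scene zmin 167.4
 axis at z200 [ 485.3 -199.5] slope [0.1274 0.0516] rms 4.04 472
top 316 [   2.17099272  482.27272727 -200.90909091]
scene 316 [  14.08027054  484.25       -198.75      ]
```

View pics/s3.png

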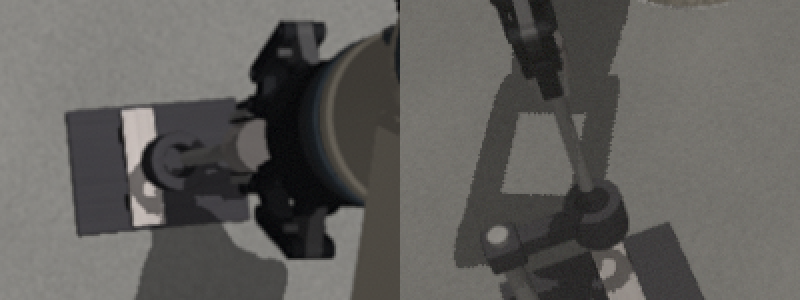

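The fit took in the fingers and head. I'll refit the same frames using the stem only.

```bash
sed -i 's/Q=S\[S\[:,2\]<315\]/Q=S[(S[:,2]<s["eef_pos"][2]-15)\&(S[:,2]>158)\&(np.hypot(S[:,0]-483,S[:,1]+200)<13)]/' stem.py && python3 stem.py 4
```

```text
9.55 [ 484.  -199.6  292. ] [3.1410e+00 2.0000e-04 1.5704e+00] 0.38291637360747804
top zmin 167.6
 axis at z200 [ 483.1 -201.6] slope [0.0048 0.0187] rms 0.42 160
scene zmin 167.0
 axis at z200 [ 483.4 -200. ] slope [0.0014 0.001 ] rms 0.84 382
```

Against the bore measured by the same camera, the tip is off by (+0.6, -1.3) mm in the top view and (-0.9, -1.2) mm in the scene view. I'll shift +1.2 mm in y and lower it slowly.

Emit:
move_arm:
  increments:
    - {"tx": 0.12,"ty": 0,"tz": 0,"rx": 0,"ry": 0,"rz": 0,"gripper": -1}
    - {"tx": 0,"ty": 0,"tz": 0,"rx": 0,"ry": 0,"rz": 0,"gripper": -1}
    - {"tx": 0,"ty": 0,"tz": 0.5,"rx": 0,"ry": 0,"rz": 0,"gripper": -1}
    - {"tx": 0,"ty": 0,"tz": 0.5,"rx": 0,"ry": 0,"rz": 0,"gripper": -1}
    - {"tx": 0,"ty": 0,"tz": 0.5,"rx": 0,"ry": 0,"rz": 0,"gripper": -1}
    - {"tx": 0,"ty": 0,"tz": 0.5,"rx": 0,"ry": 0,"rz": 0,"gripper": -1}
    - {"tx": 0,"ty": 0,"tz": 0.5,"rx": 0,"ry": 0,"rz": 0,"gripper": -1}
    - {"tx": 0,"ty": 0,"tz": 0.5,"rx": 0,"ry": 0,"rz": 0,"gripper": -1}
    - {"tx": 0,"ty": 0,"tz": 0.5,"rx": 0,"ry": 0,"rz": 0,"gripper": -1}
    - {"tx": 0,"ty": 0,"tz": 0,"rx": 0,"ry": 0,"rz": 0,"gripper": -1}
    - {"tx": 0,"ty": 0,"tz": 0,"rx": 0,"ry": 0,"rz": 0,"gripper": -1}

```text
clock: 10.75
eef_pos: [483.8, -198.3, 256.6]
tcp_rot: [-3.141, -0.0, 1.57]
contact_force: [0.4, 0.3, -2.1]
opening: 0.382
```

```bash
python3 stem.py 5
```

```text
10.75 [ 483.8 -198.3  256.6] [-3.1414e+00 -1.0000e-04  1.5704e+00] 0.38193015163476945
top zmin 165.3
 axis at z200 [ 483.1 -200.5] slope [ 0.0035 -0.0022] rms 0.28 94
scene zmin 165.9
 axis at z200 [ 483.7 -198.8] slope [ 0.0035 -0.0061] rms 0.83 253
```

The offsets are now under 1 mm in both cameras, with the tip about 18 mm into the bore. Continuing down 61 mm.

Emit:
move_arm:
  increments:
    - {"tx": 0,"ty": 0,"tz": 0.6,"rx": 0,"ry": 0,"rz": 0,"gripper": -1}
    - {"tx": 0,"ty": 0,"tz": 0.6,"rx": 0,"ry": 0,"rz": 0,"gripper": -1}
    - {"tx": 0,"ty": 0,"tz": 0.6,"rx": 0,"ry": 0,"rz": 0,"gripper": -1}
    - {"tx": 0,"ty": 0,"tz": 0.6,"rx": 0,"ry": 0,"rz": 0,"gripper": -1}
    - {"tx": 0,"ty": 0,"tz": 0.6,"rx": 0,"ry": 0,"rz": 0,"gripper": -1}
    - {"tx": 0,"ty": 0,"tz": 0.6,"rx": 0,"ry": 0,"rz": 0,"gripper": -1}
    - {"tx": 0,"ty": 0,"tz": 0.6,"rx": 0,"ry": 0,"rz": 0,"gripper": -1}
    - {"tx": 0,"ty": 0,"tz": 0.6,"rx": 0,"ry": 0,"rz": 0,"gripper": -1}
    - {"tx": 0,"ty": 0,"tz": 0.6,"rx": 0,"ry": 0,"rz": 0,"gripper": -1}
    - {"tx": 0,"ty": 0,"tz": 0.5,"rx": 0,"ry": 0,"rz": 0,"gripper": -1}
    - {"tx": 0,"ty": 0,"tz": 0.2,"rx": 0,"ry": 0,"rz": 0,"gripper": -1}
    - {"tx": 0,"ty": 0,"tz": 0,"rx": 0,"ry": 0,"rz": 0,"gripper": -1}

```text
clock: 12.05
eef_pos: [483.7, -198.2, 195.3]
tcp_rot: [-3.141, -0.0, 1.57]
contact_force: [-0.1, 0.2, -1.3]
opening: 0.38
```

Emit:
move_arm:
  increments:
    - {"tx": 0,"ty": 0,"tz": 0,"rx": 0,"ry": 0,"rz": 0,"gripper": -1}
    - {"tx": 0,"ty": 0,"tz": 0,"rx": 0,"ry": 0,"rz": 0,"gripper": -1}
    - {"tx": 0,"ty": 0,"tz": 0,"rx": 0,"ry": 0,"rz": 0,"gripper": -1}
    - {"tx": 0,"ty": 0,"tz": 0,"rx": 0,"ry": 0,"rz": 0,"gripper": -1}

```text
clock: 12.45
eef_pos: [483.9, -198.3, 195.9]
tcp_rot: [3.141, 0.0, 1.57]
contact_force: [-0.1, -0.4, -1.5]
opening: 0.386
```

```bash
sed -i 's/if len(Q)//' stem.py; python3 stem.py 6; python3 - <<'E'
from h import *
uv,P=cloud('scene',np.load('scene6.npz')['d'])
for lo in range(60,180,10):
    S=P[(np.hypot(P[:,0]-483,P[:,1]+200)<11)&(abs(P[:,2]-lo)<5)]
    if len(S): print(lo,len(S),S[:,:2].mean(0).round(1))
for n,c,z in(('med',(547.5,121.5),147),('short',(548.2,260.5),117)):
    S=P[(np.hypot(P[:,0]-c[0],P[:,1]-c[1])<24)&(abs(P[:,2]-z)<5)]; print(n,len(S),S.mean(0).round(1))
E
```

```text
12.45 [ 483.9 -198.3  195.9] [3.1413e+00 1.0000e-04 1.5704e+00] 0.3858954514924294
top zmin 198.5stem.py:13: RuntimeWarning: Mean of empty slice.
  v=C[:2]-[483,-200]; v/=np.hypot(*v); m=Q.mean(0)[:2]-6*v
  ret = um.true_divide(
Traceback (most recent call last):
  File "stem.py", line 14, in <module>
    o=least_squares(f,[*m,0,0],loss='soft_l1'); print(' axis at z200',o.x[:2].round(1),'slope',o.x[2:].round(4),'rms',np.sqrt(np.mean(o.fun**2)).round(2),len(Q))
ValueError: Initial guess is outside of provided bounds
Traceback (most recent call last):
FileNotFoundError: [Errno 2] No such file or directory: 'scene6.npz'
```

```bash
python3 - <<'E'
from h import *
p,d=save('scene','scene7')
cv2.imwrite('pics/s7.png',cv2.resize(p[130:330,90:290,::-1],(600,600),interpolation=cv2.INTER_CUBIC))
uv,P=cloud('scene',d)
uv0,P0=cloud('scene',np.load('scene0.npz')['d'])
for lo in range(55,190,10):
    S=P[(np.hypot(P[:,0]-483.5,P[:,1]+199)<11)&(abs(P[:,2]-lo)<5)]
    if len(S): print(lo,len(S),S.mean(0).round(1))
for n,c,z in(('med',(547.5,121.5),147),('short',(548.2,260.5),117)):
    print(n,[Q[(np.hypot(Q[:,0]-c[0],Q[:,1]-c[1])<24)&(abs(Q[:,2]-z)<5)].mean(0).round(1) for Q in(P0,P)])
s=r.sense(); print(s['clock'],s['eef_pos'],s['contact_force'],s['wrist_torque'])
E
```

```text
75 25 [ 488.  -197.7   75.8]
85 16 [ 488.6 -198.4   84. ]
135 2 [ 487.8 -197.7  138.9]
145 31 [ 488.2 -198.   145. ]
155 32 [ 488.2 -198.5  154.8]
165 29 [ 489.1 -198.1  165.7]
175 17 [ 489.2 -198.5  173. ]
med [array([549.3, 120.7, 146.7]), array([549.2, 120.7, 146.8])]
short [array([550. , 259.8, 117. ]), array([550.1, 259.8, 117. ])]
12.55 [ 483.8414907  -198.29774812  195.77790124] [-0.48234222  0.75161553 -1.53796926] [-0.04120449  0.02902635  0.03711972]
```

View pics/s7.png

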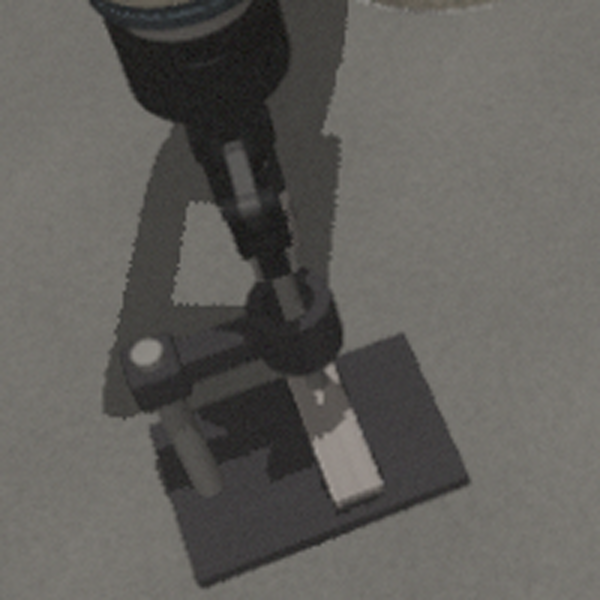

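The stem is inside the collar at pixel (293,300) with clearance around it. The tip is at z of about 70, and the wrist force hasn't changed. Handing in.

```bash
python3 -c "
from rig import r
print(r.sign_off(), r.sense()['clock'])"
```

```text
the job is handed in; nothing more can be done
the job is handed in; nothing more can be done
```

I lifted the long probe (the middle one) from its socket by the head and lowered it through the collar. I handed the job in at about 12.6 s with the gripper still holding it; no verdict was reported.

**Last checks:**
- **Tip height:** about z = 70–71 mm, against the target of 70 mm. This comes from the tool position; the camera could not see the tip itself.
- **Centring:** within about 1 mm of the bore axis in both fixed cameras, measured when the tip was 18 mm into the bore. The tool held its sideways position from there down.
- **Tilt:** under 0.01 rad in the same measurement.
- **Contact:** the wrist force did not change on the way down, so there was no sign of touching the collar or bar.
- **Grip and motion:** the gripper opening stayed at about 33 mm on the 34 mm head, and the arm was still.
- **Other probes:** the two shorter probes moved less than 0.2 mm.
- **Tin, mute and lens:** the arm did not go near them, but I did not measure them again at the end.

**What failed or disagreed:**
- The first two move calls were refused because rows left out some fields; the arm had not moved.
- The wrist camera read y about 2 mm higher than the top camera at both the probe and the collar, so I positioned by relative offsets.
- The last two-camera stem fit failed because too little stem showed above the collar. Scene depth showed the stem's near side at x ≈ 488, which agrees with a centred stem.

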